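# Set the fence unit's recessed selector and put its rain cap on

### The job

The portable fence unit on the counter is going back out to the paddock: reach into the round well in its top and turn the selector clockwise until the pointer stands at the two-dot mark. Then put the round rain cap over the well's raised collar, rim down and fully seated, setting it down rather than dropping it. Leave everything else on the counter where it is.

Things in the scene. Friction and masses are not known exactly. Their poses are not given: they have to be found in the camera images.
- fence_unit: Portable battery fence unit, fixed: black tub, flat grey lid 170 mm (own x) by 220 mm (own y), 140 mm above the counter. Origin: centre of its underside; z up; -x is the front (two latches). A steel bail handle sticks out 15 mm behind the +x face. On the lid near the +y edge stand two terminals (22 mm wide, 30 mm tall) and a lamp. The well is 32 mm from the lid's middle towards -y.
- selector (a joint): Angle of the selector knob in the well, rad, 0 to 2.1, a stop at each end; grows as it turns clockwise seen from above. 0 = pointer at the dash (off), 0.7 = one dot, 1.4 = two dots, 2.1 = three dots. No clicks: friction of about 0.06 N m, stays where left.
- selector_grip (a point): On the knob's axis at grip height, 142 mm above the counter, 14 mm below the lip; x axis along the bar to the pointer end, z up. Black knob: round skirt 62 mm across, its top 21 mm below this point, and on it a bar 20 mm wide with flat sides, 28 mm tall, reaching 27 mm back and 29 mm to its pointed end, which bears a white line. Free space in the well beside the bar: 37 mm each side.
- two_dot_mark (a point): Middle of the two-dot mark on the lid. White marks lie round the collar, 71 mm from the well's centre, 0.7 rad apart; clockwise from above: a dash (off), one dot, two dots, three dots; dash and three dots lie 1.05 rad either side of the unit's +x. Dots are 10 mm wide, side by side.
- collar_top (a point): Centre of the mouth of the well, at its lip, 156 mm above the counter; axes as the fence unit's. The round well is 94 mm across inside, its floor 40 mm below the lip. Its grey collar (104 mm across outside) stands 16 mm above the lid.
- rain_cap: Loose grey round plastic cap, about 90 g, lying rim down: 122 mm outside, skirt 114 mm inside and 14 mm deep, top face 19 mm above the rim, and on it a straight black grip bar 64 mm long, 20 mm wide, 25 mm tall. Origin: centre of the rim's lower edge; x along the bar, z up. Seated, its inner face rests on the lip, with about 5 mm of play to each side.
- cap_seat (a point): Centre of the cap's flat inner face, 14 mm above the rim edge; coincides with the collar's mouth centre when the cap is seated.
- cap_grip (a point): In the middle of the cap's grip bar at the height to grip, 41 mm above the rim edge, 22 mm above the cap's top face, 3 mm below the bar's top; x along the bar, z up.
- feeder_cup: Loose aluminium stock feeder cup with two rail hooks, 114 mm wide, 88 mm tall, mouth up. Origin: centre of its underside. Leave alone.
- fuse_box: Loose white plastic fuse box with its sliding door half open, 90 by 150 by 45 mm. Origin: centre of its underside. Leave alone.
- hammer: Loose hammer lying on the counter, 320 mm long. Origin: on its underside. Leave alone.
- spray_bottle: Loose green spray bottle with a white capped trigger head, 84 mm wide, 227 mm tall. Origin: centre of its underside. Leave alone.
- glass_jar: Loose glass jar with a steel lid, 72 mm wide, 100 mm tall. Origin: centre of its underside. Leave alone.
- insulator: Loose white porcelain fence insulator, 62 mm wide, 76 mm tall, standing near the front of the fence unit. Origin: centre of its underside. Leave alone.
- spanner: Loose steel spanner lying on the counter, 220 mm long. Origin: on its underside. Leave alone.
Not all that is in view belongs to the job. What is shaped like the rain_cap but brown or pink is not meant.

How it is judged (in metres and radians):
On the way:
1. with the rain cap still off, the selector is turned to the two-dot mark (within 0.18 rad) and stays there (value of joint selector between 1.22 and 1.58 rad and distance between cap_seat and collar_top above 0.05 m and velocity of joint selector between -0.1 and 0.1 rad/s), for 0.3 s.
At the end, for the whole second after the job is handed in: The selector's pointer is at the two-dot mark (1.4 rad, within 0.18 rad), and the rain cap rests at rest rim down and level (within 0.06 rad) on the collar: its inner face within 9 mm sideways and 4 mm in height of the collar's mouth centre (value of joint selector between 1.22 and 1.58 rad and horizontal distance between cap_seat and collar_top below 0.009 m and z of cap_seat in the frame of collar_top between -0.004 and 0.004 m and angle between rain_cap's own z axis and vertical below 0.06 rad and linear speed of rain_cap below 0.02 m/s); the robot touches nothing.
It fails at once if the rain cap is dropped or thrown (faster than 0.5 m/s, about 13 mm of free fall, with no finger on it) (linear speed of rain_cap above 0.5 m/s and contact force between the fingers and rain_cap below 0.01 N).
It fails at once if another thing on the counter is moved more than 30 mm (distance of any of feeder_cup, fuse_box, hammer, spray_bottle, glass_jar, insulator, spanner from where it was at the start of the episode above 0.03 m).
It fails at once if a standing thing is tipped over (angle between any of feeder_cup, spray_bottle, glass_jar, insulator's own z axis and vertical above 0.5 rad).
It also fails if it takes over 59 s, if anything falls off the work surface, if the arm or the gripper's body presses on something with over 40 N, if the wrist force passes 120 N, or if a joint passes its speed limit or range.

### The arm

A 6-joint arm with a two-finger parallel gripper is mounted at the origin on the work surface. World frame = base frame: x ahead of the robot, y to its left, z up, the work surface at z = 0. Lengths are in mm, angles in rad, forces in N, time in s.
With the tool pointing down it reaches from about 350 to 925 mm from the base axis. Payload 6.4 kg.
Tool frame: the origin (TCP) lies at the very end of the fingers, on their centre line; the grasp point (between the pads) lies 19 mm behind it; z points along the fingers, y is the line along which they close (so a half turn about z gives the same grasp; the last joint's range is limited). The gripper opens to 85 mm and grips with 20 to 120 N. Pads are 22 mm wide; open, the fingers measure 114 mm over their backs; the gripper's body (76 mm by 85 mm) begins 54 mm behind the grasp point. The pads swing forward as they close: fully open they stand 13 mm farther back than shut.
Start: joints at [0.931, 0.245, 1.558, -0, 1.339, -0.174], TCP at [291.939, 580.763, 203.69] pointing down, gripper open.
Joint ranges: [-3.13, 3.13], [-1.02, 2.26], [0.13, 2.54], [-0.95, 4.09], [0.21, 2.88], [-2.74, 2.74]. Speed limits (rad/s): [2.57, 2.57, 3.14, 3.14, 3.14, 3.14].

### API

Orientations are given as a unit quaternion [w, x, y, z].
In Python, from bench import ctrl gives the robot as it stands.
- The arm moves only by the tool carry_out, never from a script. Its argument "moves" is a list that holds one entry, the list of rows, each a list of 6 numbers: the shift along the world's x, y, z scaled (see below), then the turn, a rotation vector about the world's x, y, z scaled (see below). In form: [[[dx, dy, dz, ax, ay, az], ...]]. A call has 1 to 5 rows; each row is the pose to reach, as a shift and turn from the pose commanded when the call began, turning the shorter way round; what a row does not reach only later rows make up. The controller multiplies each number of a shift by 400 mm and each number of a turn by 180 degrees. A row lasts 1/10 s, in which the tool goes at most 50 mm and 8.59 degrees, less where a joint would pass 70% of its speed; a pose out of reach is approached as far as the arm can. A call with a number of a shift or a turn outside -1 to 1 is refused whole. A call with a gripper value outside its range is refused whole. "grip" is the closure, from -1 (fully open) to 1 (shut), set as the call begins (left out, the last holds). The fingers move at their own pace and stop on an object; the grip force is fixed at half the most. Time passes only in rows, so rows that repeat a pose let the fingers close. It gives the time, the measured TCP pose, the force, the opening and the grip force at its end, in the units of the state.
- ctrl.get_obs(): the state, without advancing time (a new reading comes with each control period).
- ctrl.read_camera(name): name is "side" or "top" or "wrist"; returns a dict with "pixels" (384x512x3 uint8, red, green, blue), "intrinsics" (3x3 intrinsics, pixels), "R" (3x3) and "t" (3): a world point X has camera coordinates R X + t; the wrist camera has in their place "T_tool_cam" (4x4, takes a point from camera to tool coordinates, whose origin is the TCP and whose axes are the flange's). Camera axes: x right, y down, z forward; pixel columns grow to the right and rows downward; lengths in mm; the calibration is good to about 2 mm. A picture is of the moment at which its call begins: read the wrist's pose just before it. There is no depth.
- ctrl.sign_off(): hands the job in; it is judged then, once.
Trained networks look in the newest picture that a camera, given by its name, has taken for a name from the list of things; names that differ only in an ending like _2 or _b are one class to them, and where a whole thing is asked for, a point or a joint stands for the part that bears it (a point fixed in the world has none). Each returns a list of dicts, best first, with "score" (0 to 1); they miss things now and then, are a little off and sometimes report something else, mostly with a low value. They report only what shows in the picture. A call takes as long as a camera call. They do not tell look-alikes from the thing itself.
- ctrl.boxes_of(camera, name): "at" ([column, row] in pixels, amid what is visible of it).
- ctrl.place_of(camera, name): "at" ([column, row] in pixels: a listed point, or the origin of a listed thing).
The state is a dict: "t": time; "qpos": joint angles; "qd": joint speeds; "joint_torque": joint torques, N m; "tool_pos": TCP position; "tcp_rot": TCP orientation; "wrist_force": force on the tool from outside, world axes, zero at the start; "ft_torque": the same for the moment, N m; "opening": opening from 0.0 (shut) to 1.0 (fully open); "gripper_force": force on a finger pad.
Only numpy, scipy, OpenCV 4.12 (cv2) and the standard library are available. Lean on these libraries where they do the work, as an engineer would, in place of code of your own. Each camera call takes 0.05 s, during which the arm holds its last target. There are 200 camera calls.

## Working session

There is one attempt and no reset: what is moved stays moved. The work goes in short steps, Python scripts to look and compute and a tool call to move; the robot and the scene stay as the last step left them, time stands still between calls to the robot, and variables do not carry over. Pictures are saved under pics/ and viewed, at most 10 in all, crops included, and the job is handed in when it is done.

Besides the shell and the picture viewer there is one more tool, called after ">>>" as a command line: name --argument value ..., lists and objects as JSON in quotes. carry_out: Moves the arm, as the interface text tells. Its arguments: {"type":"object","properties":{"moves":{"type":"array","items":{"type":"array","items":{"type":"array","items":{"type":"number"}}}},"grip":{"type":"number"}},"required":["moves"]}

```bash
mkdir -p pics
cat > h.py <<'E'
import numpy as np, cv2
from bench import ctrl
from scipy.spatial.transform import Rotation as R
def cam(n):
    o=ctrl.get_obs(); c=ctrl.read_camera(n)
    if 'R' in c: Rm,t=np.array(c['R']),np.array(c['t']).ravel()
    else:
        q=o['tcp_rot']; W=np.eye(4); W[:3,:3]=R.from_quat([q[1],q[2],q[3],q[0]]).as_matrix(); W[:3,3]=o['tool_pos']
        M=np.linalg.inv(W@np.array(c['T_tool_cam'])); Rm,t=M[:3,:3],M[:3,3]
    return c['pixels'],np.array(c['intrinsics']),Rm,t
def on_z(uv,K,Rm,t,z):
    C=-Rm.T@t; d=Rm.T@np.linalg.inv(K)@np.array([uv[0],uv[1],1.]); return C+d*(z-C[2])/d[2]
def proj(X,K,Rm,t):
    p=K@(Rm@np.asarray(X,float)+t); return p[:2]/p[2]
def save(n,im): cv2.imwrite(n,cv2.cvtColor(im,cv2.COLOR_RGB2BGR))
E
cat > a.py <<'E'
from h import *
np.set_printoptions(precision=1,suppress=True)
Z=dict(fence_unit=0,selector_grip=142,two_dot_mark=140,collar_top=156,rain_cap=0,cap_seat=14,cap_grip=41,feeder_cup=0,fuse_box=0,hammer=0,spray_bottle=0,glass_jar=0,insulator=0,spanner=0)
ims=[]
for n in ['top','side']:
    c=cam(n); ims.append(c[0]); print(n,'cam at',-c[2].T@c[3])
    for k,z in Z.items():
        for d in ctrl.place_of(n,k)[:4]:
            if d['score']>.2: print(k,np.array(d['at']),round(d['score'],2),on_z(d['at'],*c[1:],z)[:2])
save('pics/top.png',cv2.resize(ims[0],(800,600)));save('pics/side.png',cv2.resize(ims[1],(800,600)))
o=ctrl.get_obs();print(o)
E
python3 a.py
```

```text
top cam at [ 257.6   10.1 1659.3]
fence_unit [225.3 198.5] 0.66 [538.2 143.9]
fence_unit [323.4 141.5] 0.64 [ 769.7 -258.9]
selector_grip [238.4 194.6] 0.59 [528.   84.4]
two_dot_mark [242.4 177.1] 0.56 [594.   69.3]
collar_top [238.2 191. ] 0.65 [538.8  84.3]
collar_top [310.1 201.3] 0.27 [ 497.1 -175.8]
rain_cap [286.3 249.8] 0.96 [331.3 -95. ]
rain_cap [327.6 252.2] 0.72 [ 320.  -255.8]
rain_cap [324.9 145.2] 0.65 [ 753.8 -264.3]
rain_cap [311.3 205.4] 0.55 [ 505.4 -199.3]
cap_seat [311.3 199.7] 0.76 [ 526.1 -198.4]
cap_seat [330.  249.1] 0.69 [ 331.2 -263.4]
cap_seat [287.  251.7] 0.56 [323.4 -96.7]
cap_seat [239.4 195.5] 0.3 [547.1  86.7]
cap_grip [312.  198.9] 0.95 [ 524.8 -197.8]
cap_grip [284.9 251.6] 0.71 [322.8 -86.9]
cap_grip [330.3 251.6] 0.61 [ 320.6 -259.6]
feeder_cup [321.6 143.5] 0.88 [ 761.2 -251.2]
fuse_box [270.1 149.1] 0.82 [740.8 -39.6]
hammer [388.4 205.2] 0.74 [ 501.9 -505.6]
hammer [310.7 205.2] 0.23 [ 506.2 -196.9]
spray_bottle [138.8 212. ] 0.63 [488.4 489.8]
glass_jar [245.2 239.8] 0.69 [372.4  65.4]
insulator [218.8 237.3] 0.58 [383.5 169.4]
spanner [198.1
[... 886 characters left out ...]
9 -56.5]
fuse_box [239.6 172.9] 0.56 [642.2 225.1]
fuse_box [252.3 156.7] 0.22 [748.1 267.5]
hammer [361.8 310.9] 0.69 [ 503.7 -496.2]
spray_bottle [164.9 158.6] 0.83 [471.6 494.9]
glass_jar [310.9 193.7] 0.27 [766.1 -44.9]
insulator [196.6 210.4] 0.8 [388.9 171.3]
spanner [254.  156.6] 0.59 [753.8 263.3]
{'t': 1.5, 'qpos': array([ 0.9,  0.2,  1.6,  0. ,  1.3, -0.2]), 'qd': array([ 0., -0.,  0., -0., -0.,  0.]), 'joint_torque': array([  0. , -42.9, -32.6,  -0. ,   0. ,   0. ]), 'tool_pos': array([292. , 580.8, 203.7]), 'tcp_rot': array([-0. ,  0.2,  1. , -0. ]), 'wrist_force': array([-0.1,  0.5, -0.3]), 'ft_torque': array([-0., -0.,  0.]), 'gripper_force': 0.0, 'opening': 0.9971059343771829}
```

View pics/top.png

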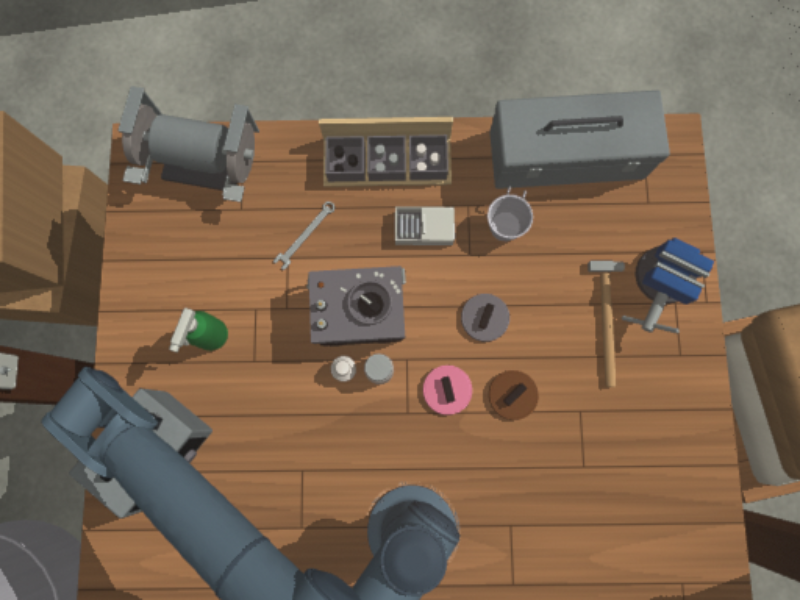

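View pics/side.png

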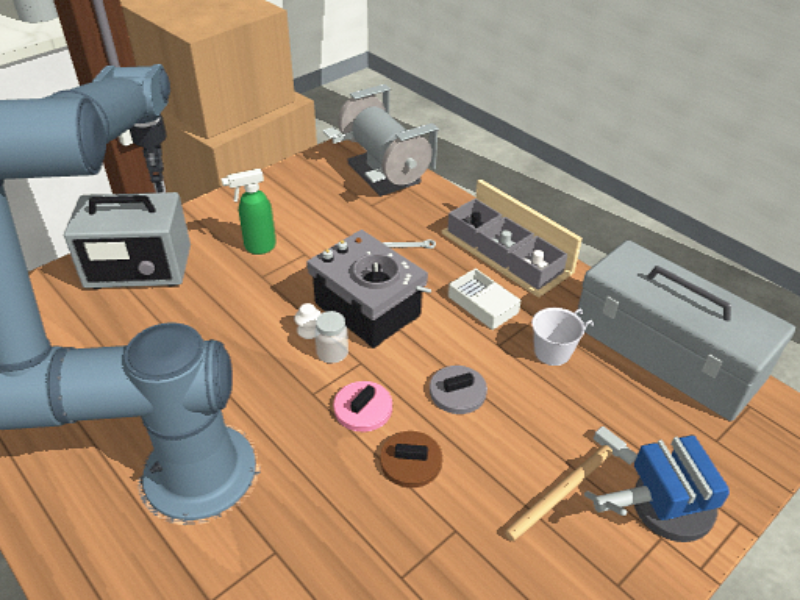

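Look-alikes in the top picture (512x384): pink (286,250), brown (328,252) and grey (311,202). The description calls for grey. I'll check it in a close crop that also shows the unit.

Run:
```python
from h import *
c=cam('top'); im=c[0]
save('pics/crop.png',cv2.resize(im[160:280,190:350],(800,600),interpolation=cv2.INTER_CUBIC))
o=ctrl.get_obs(); q=o['tcp_rot']; M=R.from_quat([q[1],q[2],q[3],q[0]]).as_matrix(); print(M.round(3))
w=ctrl.read_camera('wrist'); print(np.array(w['T_tool_cam']).round(2), w['intrinsics'])
```

```text
[[-0.893  0.449 -0.   ]
 [ 0.449  0.893  0.   ]
 [ 0.    -0.    -1.   ]]
[[  -0.     -0.95   -0.31   80.32]
 [   1.     -0.      0.      0.42]
 [  -0.     -0.31    0.95 -170.06]
 [   0.      0.      0.      1.  ]] [[271.1496627    0.         256.69583469]
 [  0.         271.1496627  191.55751345]
 [  0.           0.           1.        ]]
```

View pics/crop.png

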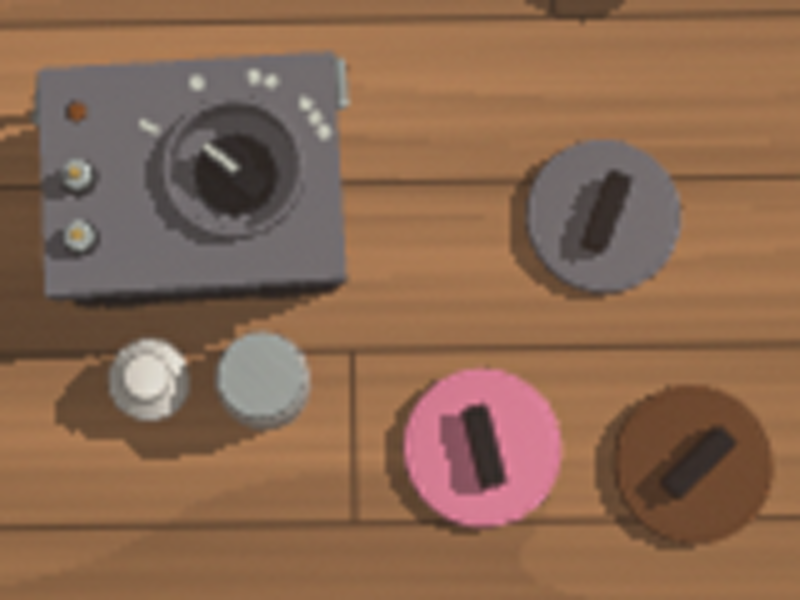

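The crop shows the grey cap at crop (605,215), top px (311,203), with its black bar tilted. The pink and brown caps are the look-alikes. The unit's pointer is near the dash and the two dots are at crop (262,78). I'll go above the well.

>>> carry_out --moves '[[[0.1,-0.4,0.4,0,0,-0.23],[0.1,-0.4,0.4,0,0,-0.23],[0.1,-0.4,0.4,0,0,-0.23],[0.1,-0.4,0.4,0,0,-0.23],[0.1,-0.4,0.4,0,0,-0.23]]]' --grip 0

```text
t: 2.1
tool_pos: [332.9, 419.4, 367.4]
tcp_rot: [0.001, 0.563, 0.827, 0.002]
wrist_force: [0.9, 0.6, -0.5]
opening: 0.495
gripper_force: 0.0
```

>>> carry_out --moves '[[[0.22,-0.5,0,0,0,-0.23],[0.22,-0.5,0,0,0,-0.23],[0.22,-0.5,0,0,0,-0.23],[0.22,-0.5,0,0,0,-0.23],[0.22,-0.5,0,0,0,-0.23]]]'

```text
t: 2.6
tool_pos: [421.0, 217.5, 363.8]
tcp_rot: [0.001, 0.819, 0.573, 0.0]
wrist_force: [-0.6, -0.3, 0.1]
opening: 0.497
gripper_force: 0.0
```

>>> carry_out --moves '[[[0.2,-0.33,0,0,0,-0.07],[0.2,-0.33,0,0,0,-0.07],[0.2,-0.33,0,0,0,-0.07],[0.2,-0.33,0,0,0,-0.07],[0.2,-0.33,0,0,0,-0.07]]]'

```text
t: 3.1
tool_pos: [500.3, 87.7, 363.4]
tcp_rot: [-0.0, 0.876, 0.483, -0.0]
wrist_force: [0.2, 0.0, -0.1]
opening: 0.501
gripper_force: 0.0
```

```bash
cat > w.py <<'E'
from h import *
import sys
np.set_printoptions(precision=1,suppress=True)
c=cam('wrist'); o=ctrl.get_obs(); q=o['tcp_rot']; M=R.from_quat([q[1],q[2],q[3],q[0]]).as_matrix()
print('t',o['t'],'tcp',o['tool_pos'],'phi',round(np.arctan2(M[1,0],M[0,0]),3),'open',round(o['opening'],3),'q6',o['qpos'][5])
Z=dict(selector_grip=142,two_dot_mark=140,collar_top=156,cap_seat=14,cap_grip=41,rain_cap=0)
for k in sys.argv[2:]:
    for d in ctrl.place_of('wrist',k)[:2]: print(k,np.array(d['at']),round(d['score'],2),on_z(d['at'],*c[1:],Z[k]))
save(sys.argv[1],cv2.resize(c[0],(800,600)))
np.savez('last.npz',im=c[0],K=c[1],R=c[2],t=c[3])
E
python3 w.py pics/w1.png selector_grip two_dot_mark collar_top
```

```text
t 3.15 tcp [499.8  88.7 363.7] phi 1.01 open 0.5 q6 0.5126007858990964
selector_grip [273.6 146.7] 0.63 [530.5  93.  142. ]
selector_grip [443.5 219.8] 0.46 [ 696.8 -147.1  142. ]
two_dot_mark [324.8 132.9] 0.63 [602.3  70.6 140. ]
two_dot_mark [273.7 147.7] 0.55 [529.8  91.4 140. ]
collar_top [270.7 147.2] 0.95 [527.1  96.8 156. ]
```

View pics/w1.png

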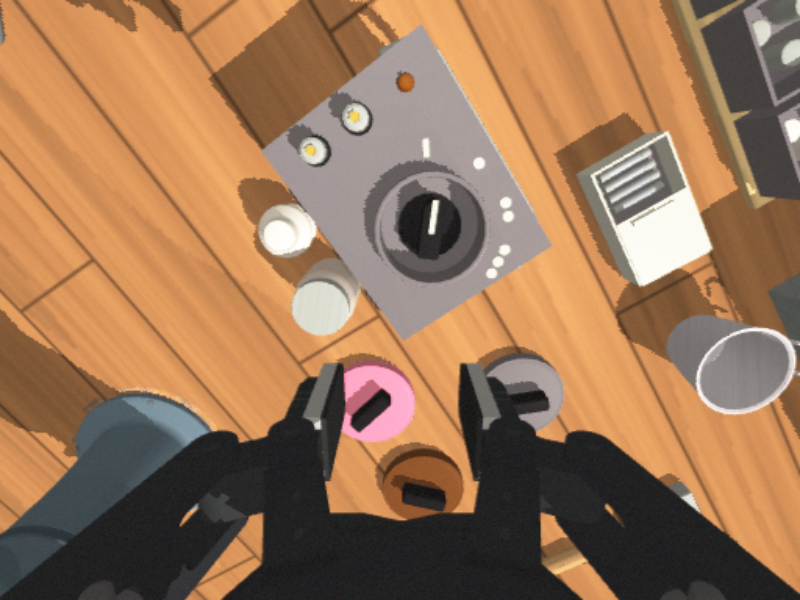

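The wrist view shows the marks clearly in 800x600: dash (427,147), one dot (479,163), two dots (507,209) and three dots (498,262). The well is at (430,227) and the pointer's white line runs from (435,200) to (432,235). I'll fit the geometry to the marks.

```bash
cat > fit.py <<'E'
from h import *
from scipy.optimize import least_squares
np.set_printoptions(precision=2,suppress=True)
c=cam('wrist'); im=c[0]; o=ctrl.get_obs(); print(o['tool_pos'])
m=((im.min(2)>200)).astype(np.uint8)
n,l,s,ce=cv2.connectedComponentsWithStats(m)
g=np.array([530.,93.])
P=[]
for i in range(1,n):
    if s[i,4]<4: continue
    w=on_z(ce[i],*c[1:],140)[:2]; r=np.hypot(*(w-g))
    if r<90: P.append((w,r,np.arctan2(*(w-g)[::-1]),s[i,4])); print(ce[i],P[-1])
ring=[p[0] for p in P if 55<p[1]<86]
mod=lambda x,a:np.array([x[0]+71*np.cos(x[2]+a),x[1]+71*np.sin(x[2]+a)])
def near(a):
    w=mod([*g,.06],a); R_=[p for p in ring if np.hypot(*(p-w))<17]; return np.mean(R_,0),len(R_)
T=[(a,)+near(a) for a in (1.05,.35,-.35,-1.05)]
print(T)
s=least_squares(lambda x:np.concatenate([mod(x,a)-w for a,w,_ in T]),[*g,.06]); print('well+yaw',s.x,s.fun)
# pointer line
for p,i in [(p,i) for p,i in zip(P,range(99)) if p[1]<40]: pass
for i in range(1,n):
    w=on_z(ce[i],*c[1:],149)[:2]
    if cv2.norm(w-s.x[:2])<35 and (l==i).sum()>8:
        pts=np.argwhere(l==i)[:,::-1]; W=np.array([on_z(q,*c[1:],149)[:2] for q in pts])
        vx=cv2.fitLine(W.astype(np.float32),cv2.DIST_L2,0,.01,.01).ravel(); a=np.arctan2(vx[1],vx[0])
        d=W.mean(0)-s.x[:2]; print('line angle',a,'mean offset',d,'angle',np.arctan2(d[1],d[0]),'sel',s.x[2]+1.05-np.arctan2(vx[1],vx[0]))
E
python3 fit.py
```

```text
[499.49  89.98 363.97]
[273.6  95.2] (array([565.96, 155.39]), np.float64(72.00891804493702), np.float64(1.047881924681463), np.int32(45))
[307.39 105.61] (array([598.69, 118.93]), np.float64(73.4222427935367), np.float64(0.3609809964086454), np.int32(46))
[324.35 130.82] (array([602.72,  76.07]), np.float64(74.6633006711787), np.float64(-0.22879793991153147), np.int32(40))
[278.23 139.91] (array([540.49,  99.81]), np.float64(12.506925831056758), np.float64(0.5761632649071181), np.int32(66))
[325.88 139.35] (array([599.  ,  64.23]), np.float64(74.7571962132113), np.float64(-0.39505997032492757), np.int32(40))
[323.63 160.92] (array([581.64,  38.  ]), np.float64(75.44188674867785), np.float64(-0.8169145495665496), np.int32(38))
[319.22 168.47] (array([570.79,  31.36]), np.float64(73.91252417501049), np.float64(-0.9862487421393055), np.int32(36))
[315.14 175.61] (array([560.46,  24.91]), np.float64(74.59571291365658), np.float64(-1.1501736307330763), np.int32(36))
[(1.05, array([565.96, 155.39]), 1), (0.35, array([598.69, 118.93]), 1), (-0.35, array([600.86,  70.15]), 2), (-1.05, array([570.96,  31.42]), 3)]
well+yaw [533.15  91.91   0.04] [-0.   -0.51  0.12 -0.   -0.09  0.13 -0.03  0.38]
line angle 0.8907316 mean offset [7.3  9.19] angle 0.8991348239314507 sel 0.19966804152554407
```

>>> carry_out --moves '[[[0.084,0.005,-0.15,0,0,-0.04],[0.084,0.005,-0.25,0,0,-0.04],[0.084,0.005,-0.32,0,0,-0.04],[0.084,0.005,-0.38,0,0,-0.04],[0.084,0.005,-0.38,0,0,-0.04]]]'

```text
t: 3.85
tool_pos: [530.5, 91.9, 207.5]
tcp_rot: [-0.002, 0.903, 0.429, -0.004]
wrist_force: [-0.5, 0.1, -0.2]
opening: 0.502
gripper_force: 0.0
```

```bash
python3 w.py pics/w2.png selector_grip collar_top
```

```text
t 3.9 tcp [532.3  91.7 210.4] phi 0.887 open 0.497 q6 0.6447023304672356
selector_grip [261.2 192.4] 0.66 [533.5  91.9 142. ]
collar_top [260.7 199.3] 0.75 [532.1  91.  156. ]
```

View pics/w2.png

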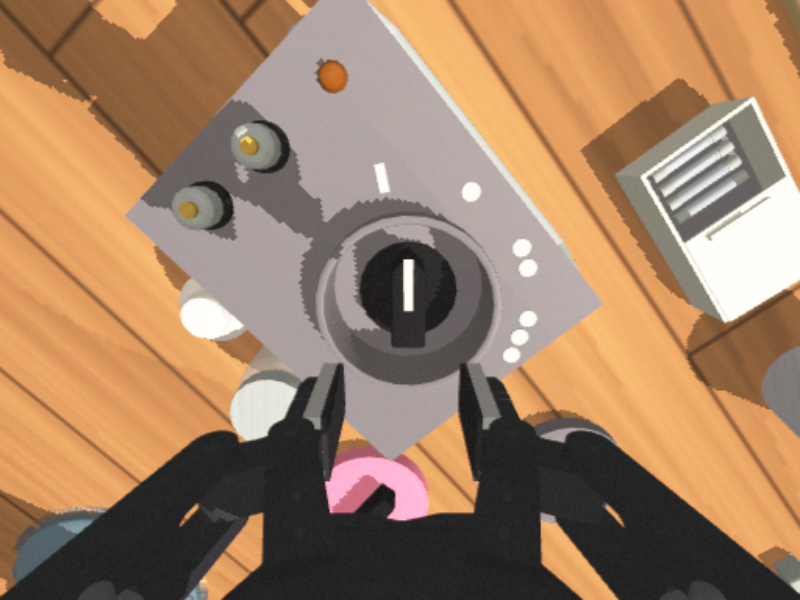

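The bar stands vertical at column 408, midway between the fingers (columns 335 and 468), so it is aligned. I'll descend and close.

>>> carry_out --moves '[[[0,0,-0.06,0,0,0],[0,0,-0.12,0,0,0],[0,0,-0.17,0,0,0],[0,0,-0.21,0,0,0],[0,0,-0.215,0,0,0]]]'

```text
t: 4.5
tool_pos: [533.5, 91.0, 125.8]
tcp_rot: [-0.0, 0.904, 0.428, -0.0]
wrist_force: [-0.4, -0.5, 0.3]
opening: 0.497
gripper_force: 0.0
```

>>> carry_out --moves '[[[0,0,0,0,0,0],[0,0,0,0,0,0],[0,0,0,0,0,0],[0,0,0,0,0,0],[0,0,0,0,0,0]]]' --grip 1

```text
t: 5.0
tool_pos: [533.8, 90.7, 126.2]
tcp_rot: [0.0, 0.904, 0.428, 0.0]
wrist_force: [0.1, 0.3, 1.0]
opening: 0.003
gripper_force: 0.0
```

```bash
python3 w.py pics/w3.png selector_grip; python3 -c "
import cv2;im=cv2.imread('pics/w3.png');cv2.imwrite('pics/w3.png',im)"
```

```text
t 5.05 tcp [533.7  90.8 126. ] phi 0.885 open -0.001 q6 0.6446474250041809
selector_grip [257.4 236.2] 0.77 [532.9  91.1 142. ]
```

View pics/w3.png

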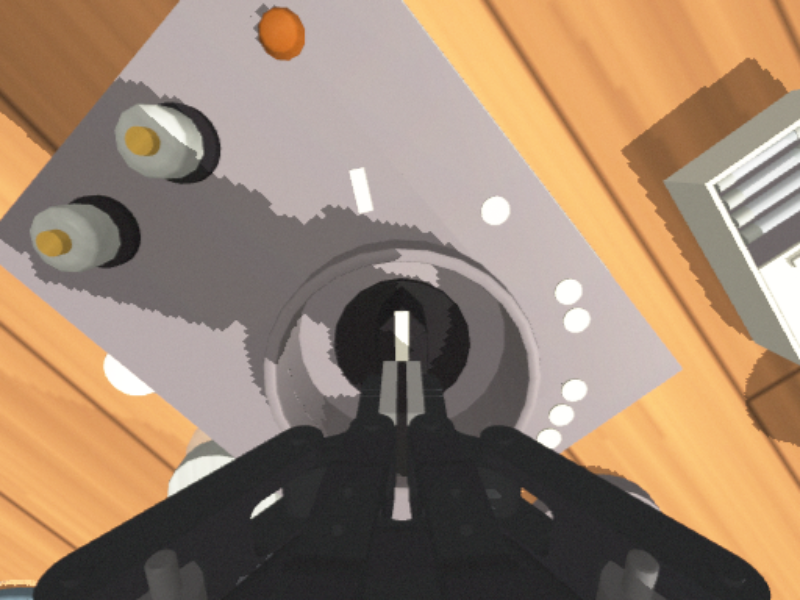

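```bash
sed -i 's/g=np.array(\[530.,93.\])/g=np.array([533.5,91.])/' fit.py; python3 fit.py
python3 - <<'E'
from h import *
d=np.load('last.npz');a=(d['K'],d['R'],d['t'])
u=np.array([np.cos(.887),np.sin(.887),0]);v=np.array([-u[1],u[0],0]);c=np.array([533.5,91,0])
f=lambda p:(proj(p,*a)*1.5625).round()
print('tcp',f(c+[0,0,126]),'grasp',f(c+[0,0,145]))
for z in (121,149):
  print(z,'tip',f(c+29*u+[0,0,z]),'tail',f(c-27*u+[0,0,z]),'sides',f(c+10*v+[0,0,z]),f(c-10*v+[0,0,z]))
save('pics/w3c.png',cv2.resize(d['im'][150:300,170:350],(720,600),interpolation=cv2.INTER_CUBIC))
E
```

```text
[533.56  90.74 125.76]
[230.97 121.17] (array([565.83, 154.92]), np.float64(71.62717538170276), np.float64(1.1025366346022722), np.int32(287))
[317.2  134.17] (array([598.9 , 118.64]), np.float64(71.00518328279306), np.float64(0.39987083151764624), np.int32(275))
[364.13 186.4 ] (array([602.82,  75.57]), np.float64(71.01373544819113), np.float64(-0.21898688113697232), np.int32(233))
[369.43 204.54] (array([599.07,  63.62]), np.float64(71.05730137136985), np.float64(-0.3956331367377871), np.int32(222))
[257.27 208.33] (array([544.2 , 105.27]), np.float64(17.834161969370534), np.float64(0.9272666212204106), np.int32(171))
[367.79 249.59] (array([581.56,  37.59]), np.float64(71.85142435479054), np.float64(-0.8380470328229981), np.int32(184))
[359.33 265.51] (array([570.84,  30.97]), np.float64(70.7002565429351), np.float64(-1.0143588868156304), np.int32(176))
[351.94 280.24] (array([560.74,  24.4 ]), np.float64(71.95821475376084), np.float64(-1.1825490837908812), np.int32(143))
[(1.05, array([565.83, 154.92]), 1), (0.35, array([598.9 , 118.64]), 1), (-0.35, array([600.94,  69.59]), 2), (-1.05, array([571.05,  30.98]), 3)]
well+yaw [533.21  91.42   0.04] [ 0.13 -0.5  -0.06 -0.13 -0.08  0.27  0.02  0.36]
line angle 0.97680026 mean offset [13.2  16.58] angle 0.8983167926914197 sel 0.11472607843630223
tcp [403. 352.] grasp [403. 372.]
121 tip [403. 285.] tail [403. 399.] sides [381. 347.] [425. 347.]
149 tip [404. 306.] tail [404. 436.] sides [378. 377.] [429. 377.]
```

View pics/w3c.png

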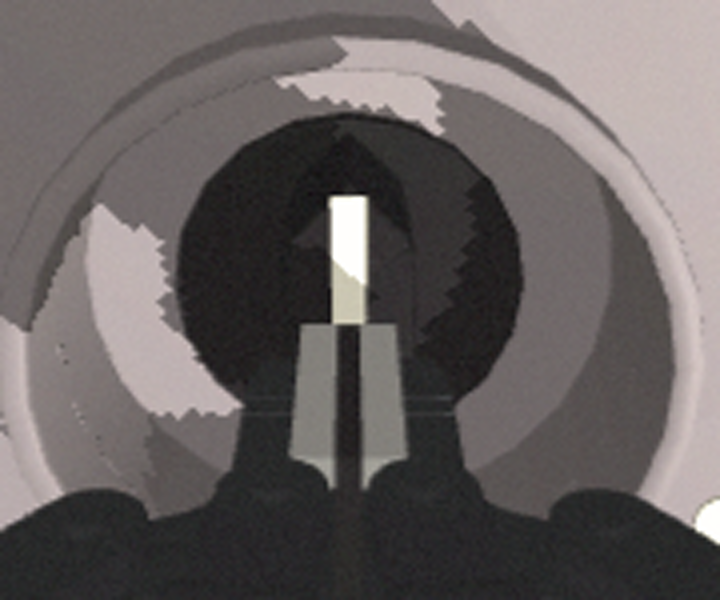

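The view shows the shut fingers above the bar. Their tips sit at about row 361, where a tip about 30 mm behind the stated TCP would appear, and the pads met no force. So the real fingertips stand about 30 mm higher than reported. I'll reopen and lower further, feeling for the skirt.

>>> carry_out --moves '[[[0,0,0,0,0,0],[0,0,0,0,0,0],[0,0,0,0,0,0],[0,0,-0.02,0,0,0],[0,0,-0.04,0,0,0]]]' --grip 0

```text
t: 5.65
tool_pos: [533.6, 90.8, 109.2]
tcp_rot: [0.0, 0.904, 0.428, 0.0]
wrist_force: [-0.5, 0.4, -0.1]
opening: 0.498
gripper_force: 0.0
```

>>> carry_out --moves '[[[0,0,-0.01,0,0,0],[0,0,-0.01,0,0,0]]]'

```text
t: 5.85
tool_pos: [532.6, 90.8, 104.3]
tcp_rot: [-0.001, 0.904, 0.428, -0.001]
wrist_force: [-0.2, -0.1, -0.2]
opening: 0.502
gripper_force: 0.0
```

>>> carry_out --moves '[[[0,0,-0.01,0,0,0],[0,0,-0.01,0,0,0]]]'

```text
t: 6.05
tool_pos: [533.3, 90.8, 101.2]
tcp_rot: [-0.0, 0.904, 0.428, -0.0]
wrist_force: [0.8, -0.3, 0.4]
opening: 0.501
gripper_force: 0.0
```

At TCP z=102, below the well's 116 mm floor, there is still no contact. That confirms the offset, so I'll close here.

>>> carry_out --moves '[[[0,0,0,0,0,0],[0,0,0,0,0,0],[0,0,0,0,0,0],[0,0,0,0,0,0],[0,0,0,0,0,0]]]' --grip 1

```text
t: 6.55
tool_pos: [533.9, 90.6, 102.2]
tcp_rot: [0.0, 0.904, 0.428, 0.0]
wrist_force: [-1.0, -0.9, 2.2]
opening: 0.219
gripper_force: 59.8
```

>>> carry_out --moves '[[[0,0,0,0,0,-0.042],[0,0,0,0,0,-0.084],[0,0,0,0,0,-0.126],[0,0,0,0,0,-0.168],[0,0,0,0,0,-0.21]]]'

```text
t: 7.05
tool_pos: [533.9, 90.7, 102.2]
tcp_rot: [0.0, 0.994, 0.11, 0.0]
wrist_force: [0.5, -0.9, 2.5]
opening: 0.223
gripper_force: 60.0
```

>>> carry_out --moves '[[[0,0,0,0,0,-0.042],[0,0,0,0,0,-0.084],[0,0,0,0,0,-0.126],[0,0,0,0,0,-0.172],[0,0,0,0,0,-0.172]]]'

```text
t: 7.55
tool_pos: [533.9, 90.8, 102.1]
tcp_rot: [-0.0, 0.988, -0.157, 0.0]
wrist_force: [-0.1, -0.2, 2.8]
opening: 0.222
gripper_force: 60.0
```

>>> carry_out --moves '[[[0,0,0,0,0,0],[0,0,0,0,0,0],[0,0,0,0,0,0]]]' --grip 0

```text
t: 7.85
tool_pos: [533.3, 90.8, 101.4]
tcp_rot: [-0.0, 0.988, -0.156, -0.0]
wrist_force: [0.5, -0.1, -0.2]
opening: 0.496
gripper_force: 0.0
```

>>> carry_out --moves '[[[0,0,0.08,0,0,0],[0,0,0.18,0,0,0],[0,0,0.3,0,0,0],[0,0,0.4,0,0,0],[0,0,0.4,0,0,0]]]'

```text
t: 8.35
tool_pos: [537.0, 90.8, 269.2]
tcp_rot: [-0.001, 0.988, -0.156, 0.006]
wrist_force: [0.7, -0.2, 0.7]
opening: 0.498
gripper_force: 0.0
```

```bash
python3 w.py pics/w4.png selector_grip collar_top; python3 fit.py | tail -2
```

```text
t 8.4 tcp [535.4  90.8 265.5] phi -0.314 open 0.505 q6 1.8439400110351167
selector_grip [255.2 178.7] 0.88 [536.4  94.1 142. ]
collar_top [255.3 182.8] 0.9 [535.4  94.2 156. ]
collar_top [ 55.8 253.8] 0.24 [525.2 346.5 156. ]
well+yaw [533.04  91.96   0.04] [ 0.1  -0.21 -0.04 -0.02 -0.16  0.07  0.1   0.16]
line angle -0.314756 mean offset [11.26 -3.76] angle -0.32193408892255015 sel 1.405485192961308
```

View pics/w4.png

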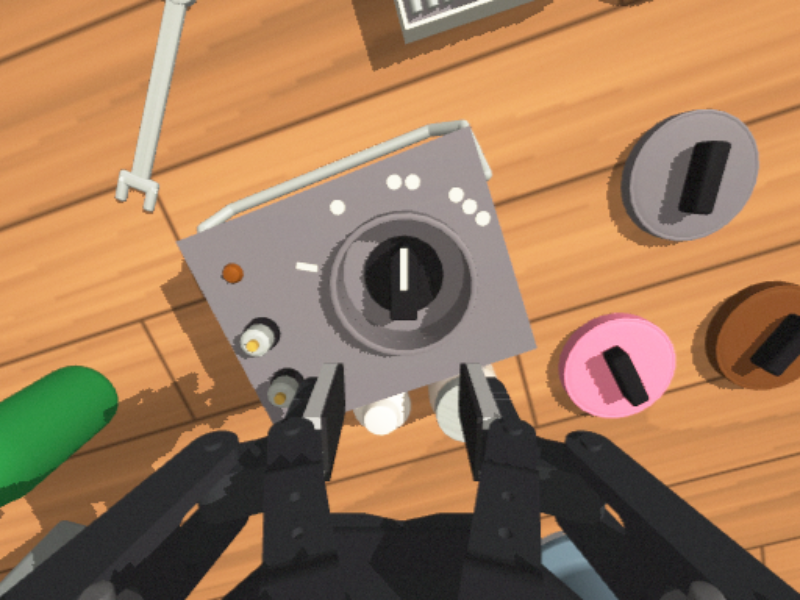

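The pointer now stands at 1.405 rad by the fit, at the two-dot mark (column 404, dots at (403,182)). Now to the grey cap, seen at (692,175).

>>> carry_out --moves '[[[-0.02,-0.6,0,0,0,0],[-0.02,-0.6,0,0,0,0],[-0.02,-0.6,0,0,0,0],[-0.02,-0.6,0,0,0,0],[-0.02,-0.6,0,0,0,0]]]'

```text
t: 9.05
tool_pos: [524.2, -151.2, 259.4]
tcp_rot: [-0.001, 0.988, -0.157, -0.002]
wrist_force: [1.0, -0.4, 0.1]
opening: 0.502
gripper_force: 0.0
```

>>> carry_out --moves '[[[-0.02,-0.1,0,0,0,0],[-0.02,-0.12,0,0,0,0],[-0.02,-0.12,0,0,0,0],[-0.02,-0.12,0,0,0,0]]]'

```text
t: 9.45
tool_pos: [517.3, -196.1, 260.4]
tcp_rot: [-0.001, 0.988, -0.157, -0.001]
wrist_force: [0.1, 0.6, -0.4]
opening: 0.505
gripper_force: 0.0
```

```bash
cat > capm.py <<'E'
from h import *
import sys
c=cam('wrist'); im=c[0]; o=ctrl.get_obs(); q=o['tcp_rot']; M=R.from_quat([q[1],q[2],q[3],q[0]]).as_matrix()
print('tcp',o['tool_pos'].round(1),'phi',np.arctan2(M[1,0],M[0,0]))
d=ctrl.place_of('wrist','cap_grip'); 
for x in d: print(x, on_z(x['at'],*c[1:],41))
# bar: dark blob near expected
e=proj([525,-198,44],*c[1:]); print(e)
m=((im.max(2)<60)).astype(np.uint8); n,l,s,ce=cv2.connectedComponentsWithStats(m)
i=min([i for i in range(1,n) if s[i,4]>150],key=lambda i:np.hypot(*(ce[i]-e))); print(s[i],ce[i])
# model bar (64x20x25 box, z19..44) silhouette fit
from scipy.optimize import minimize
ys,xs=np.nonzero(l==i); tgt=(l==i)
def sil(x):
    u=np.array([np.cos(x[2]),np.sin(x[2])]);v=np.array([-u[1],u[0]])
    P=[proj([*(np.array(x[:2])+a*32*u+b*10*v),z],*c[1:]) for a in(-1,1) for b in(-1,1) for z in(19,44)]
    h=cv2.convexHull(np.array(P,np.float32)); k=np.zeros(tgt.shape,np.uint8); cv2.fillConvexPoly(k,np.round(h*16).astype(np.int32),1,shift=4); return k>0
f=lambda x:(sil(x)^tgt).sum()
best=None
for a in np.arange(-.9,.6,.1):
    w=on_z(ce[i],*c[1:],32)[:2]
    r=minimize(f,[*w,a],method='Nelder-Mead',options=dict(initial_simplex=[[w[0],w[1],a],[w[0]+4,w[1],a],[w[0],w[1]+4,a],[w[0],w[1],a+.1]]))
    if best is None or r.fun<best.fun: best=r
print('bar',best.x.round(3),'mismatch',best.fun,'of',tgt.sum())
save(sys.argv[1],cv2.resize(im,(800,600)))
E
python3 capm.py pics/w5.png
```

```text
tcp [ 517.5 -195.8  260.8] phi -0.31340776871117304
{'at': [330.5, 259.3], 'score': 0.83} [ 322.06662275 -259.00894266   41.        ]
{'at': [233.5, 281.5], 'score': 0.75} [330.55223174 -92.80476611  41.        ]
{'at': [259.2, 163.3], 'score': 0.73} [ 511.16695005 -196.71743281   41.        ]
{'at': [257.2, 157.6], 'score': 0.39} [ 520.07559053 -196.53611947   41.        ]
[257.11092657 154.46054584]
[249 138  16  45 575] [256.35652174 160.01565217]
bar [ 5.14846e+02 -1.93799e+02 -3.17000e-01] mismatch 100.0 of 575
```

View pics/w5.png

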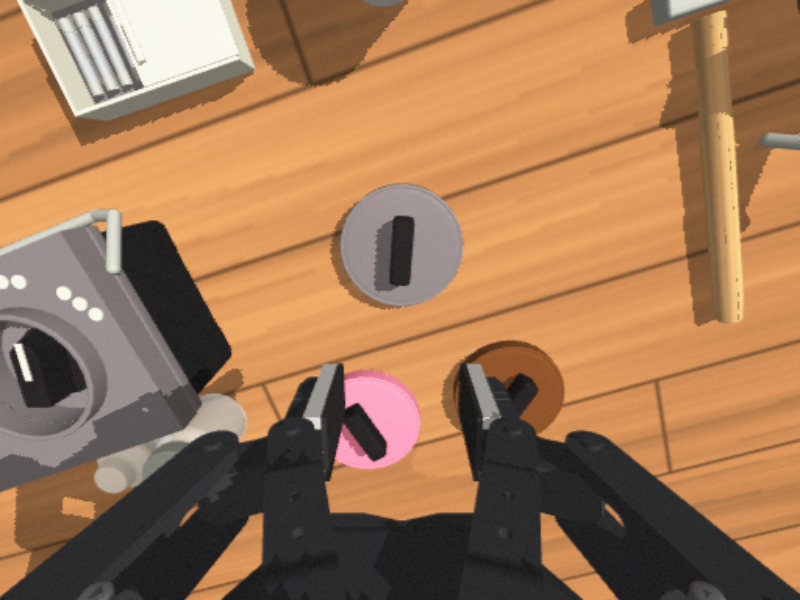

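The grey cap shows at (402,245), with its bar running from (402,216) to (400,285). I'll refine with the rim and a better bar fit.

```bash
cat > cap2.py <<'E'
from h import *
from scipy.optimize import minimize
c=cam('wrist'); im=c[0].astype(int); o=ctrl.get_obs(); print('tcp',o['tool_pos'].round(1))
sat=im.max(2)-im.min(2); roi=np.zeros(sat.shape,bool); roi[100:215,205:310]=1
tg=roi&(sat<32); n,l,s,ce=cv2.connectedComponentsWithStats(tg.astype(np.uint8)); tg=l==1+np.argmax(s[1:,4])
h=cv2.convexHull(np.argwhere(tg)[:,::-1].astype(np.int32)); k=np.zeros(sat.shape,np.uint8); cv2.fillConvexPoly(k,h,1); tg=k>0; print('cap px',tg.sum(),h.reshape(-1,2).min(0),h.reshape(-1,2).max(0))
def mask(P):
    h=cv2.convexHull(np.array([proj(p,*c[1:]) for p in P],np.float32)); k=np.zeros(sat.shape,np.uint8)
    cv2.fillConvexPoly(k,np.round(h*16).astype(np.int32),1,shift=4); return k>0
th=np.linspace(0,2*np.pi,60)
disc=lambda x:mask([[x[0]+61*np.cos(a),x[1]+61*np.sin(a),z] for a in th for z in(0,19)])
def bar(x):
    u=np.array([np.cos(x[2]),np.sin(x[2])]);v=np.array([-u[1],u[0]])
    return mask([[*(np.array(x[:2])+a*32*u+b*10*v),z] for a in(-1,1) for b in(-1,1) for z in(19,44)])
def opt(f,x0,d):
    S=[x0]+[[x0[j]+(d[j] if j==i else 0) for j in range(len(x0))] for i in range(len(x0))]
    return minimize(f,x0,method='Nelder-Mead',options=dict(initial_simplex=S))
r=opt(lambda x:(disc(x)^tg).sum(),[518.,-197.],[5,5]); print('disc',r.x.round(1),r.fun)
for T in(40,55,70):
    b=tg&(im.max(2)<T)
    best=min((opt(lambda x:(bar(x)^b).sum(),[*r.x,a],[4,4,.1]) for a in np.arange(-.7,.2,.1)),key=lambda r:r.fun); print(T,b.sum(),'bar',best.x.round(3),best.fun)
E
python3 cap2.py
```

```text
tcp [ 517.7 -195.8  261.4]
cap px 4810 [218 118] [295 195]
disc [ 514.9 -192.8] 209.0
40 140 bar [ 5.13771e+02 -1.93003e+02 -3.18000e-01] 514.0
55 559 bar [ 5.13961e+02 -1.93121e+02 -3.17000e-01] 100.0
70 593 bar [ 5.16385e+02 -1.93873e+02 -3.28000e-01] 82.0
```

>>> carry_out --moves '[[[-0.006,0.006,-0.12,0,0,0],[-0.006,0.006,-0.24,0,0,0],[-0.006,0.006,-0.36,0,0,0],[-0.006,0.006,-0.46,0,0,0],[-0.006,0.006,-0.54,0,0,0]]]'

```text
t: 10.1
tool_pos: [514.3, -192.9, 43.1]
tcp_rot: [-0.001, 0.988, -0.156, -0.001]
wrist_force: [0.3, 0.3, -0.1]
opening: 0.497
gripper_force: 0.0
```

>>> carry_out --moves '[[[0,0,-0.04,0,0,0],[0,0,-0.07,0,0,0],[0,0,-0.09,0,0,0],[0,0,-0.1,0,0,0],[0,0,-0.1,0,0,0]]]'

```text
t: 10.6
tool_pos: [515.5, -194.8, 6.0]
tcp_rot: [0.0, 0.988, -0.157, 0.0]
wrist_force: [-0.6, 0.0, 0.1]
opening: 0.5
gripper_force: 0.0
```

```bash
python3 w.py pics/w6.png cap_grip rain_cap; python3 -c "
import cv2;im=cv2.imread('pics/w6.png');cv2.imwrite('pics/w6.png',im[150:550,150:650])"
```

```text
t 10.65 tcp [ 515.7 -195.1    6.4] phi -0.315 open 0.5 q6 1.3183310206136154
cap_grip [259.1 251.5] 0.73 [ 513.9 -195.    41. ]
rain_cap [259.6 220.5] 0.55 [ 514.4 -195.9    0. ]
```

View pics/w6.png

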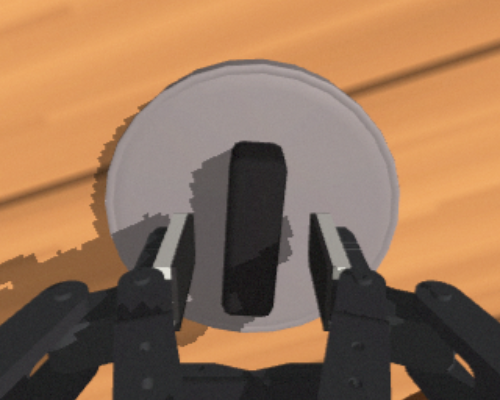

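The cap's bar lies centred between the pads (crop columns 192 and 312, bar at about 255) and leans about 0.05 rad clockwise. I've used up my picture views, so I'll rely on numbers from here. I'll lower a little more, align and close.

>>> carry_out --moves '[[[-0.003,0,-0.01,0,0,-0.016],[-0.003,0,-0.02,0,0,-0.016],[-0.003,0,-0.02,0,0,-0.016]]]'

```text
t: 11.05
tool_pos: [513.8, -194.8, -2.5]
tcp_rot: [-0.0, 0.983, -0.181, -0.0]
wrist_force: [0.2, -0.4, -0.3]
opening: 0.501
gripper_force: 0.0
```

>>> carry_out --moves '[[[0,0,0,0,0,0],[0,0,0,0,0,0],[0,0,0,0,0,0],[0,0,0,0,0,0],[0,0,0,0,0,0]]]' --grip 1

```text
t: 11.55
tool_pos: [514.4, -195.1, -1.8]
tcp_rot: [0.0, 0.983, -0.182, 0.0]
wrist_force: [0.4, -0.4, 2.6]
opening: 0.214
gripper_force: 60.0
```

>>> carry_out --moves '[[[0,0,0.06,0,0,0],[0,0,0.16,0,0,0],[0,0,0.27,0,0,0],[0,0,0.38,0,0,0],[0,0,0.48,0,0,0]]]'

```text
t: 12.05
tool_pos: [513.6, -194.5, 191.2]
tcp_rot: [-0.0, 0.983, -0.182, -0.0]
wrist_force: [0.5, -0.4, -1.2]
opening: 0.221
gripper_force: 59.4
```

>>> carry_out --moves '[[[0.01,0.06,0.05,0,0,0],[0.02,0.16,0.05,0,0,0],[0.03,0.27,0.05,0,0,0],[0.04,0.38,0.05,0,0,0],[0.048,0.48,0.05,0,0,0]]]'

```text
t: 12.55
tool_pos: [532.5, -0.8, 209.0]
tcp_rot: [-0.0, 0.983, -0.182, -0.001]
wrist_force: [0.3, -1.1, -1.1]
opening: 0.219
gripper_force: 59.5
```

>>> carry_out --moves '[[[0,0.1,0,0,0,0],[0,0.18,0,0,0,0],[0,0.22,0,0,0,0],[0,0.236,0,0,0,0],[0,0.236,0,0,0,0]]]'

```text
t: 13.05
tool_pos: [532.7, 91.9, 209.1]
tcp_rot: [0.0, 0.983, -0.181, -0.001]
wrist_force: [-1.0, -0.3, -0.7]
opening: 0.218
gripper_force: 59.5
```

```bash
cat > chk.py <<'E'
from h import *
from scipy.optimize import minimize
np.set_printoptions(precision=1,suppress=True)
for n in('wrist','top','side'):
    c=cam(n); o=ctrl.get_obs(); zt=o['tool_pos'][2]+2.3
    if n=='wrist': print('t',o['t'],o['tool_pos'],'open',round(o['opening'],3),'gf',o['gripper_force'])
    for k,z in(('cap_grip',zt+41),('cap_seat',zt+14),('collar_top',156),('fence_unit',0)):
        for d in ctrl.place_of(n,k)[:3]:
            p=on_z(d['at'],*c[1:],z)
            if np.hypot(p[0]-533,p[1]-92)<80: print(n,k,np.array(d['at']),round(d['score'],2),p[:2])
    if n=='wrist':
        # outline of rim seen above the lid: low-level save
        np.savez('w7.npz',im=c[0],K=c[1],R=c[2],t=c[3])
        im=c[0]; print(proj([533,92,zt+19],*c[1:]))
        for uv in ([533+61*np.cos(a),92+61*np.sin(a),zt+19] for a in (-.367,-.367+np.pi/2,-.367-np.pi/2)): print(proj(uv,*c[1:]))
        for r in (140,170,190,205): print(r,[tuple(im[r,x]) .__str__().replace('np.uint8','') for x in range(120,400,14)])
E
python3 chk.py
```

```text
t 13.1 [532.9  91.3 209.2] open 0.219 gf 59.45386290550232
wrist cap_grip [256.2 257. ] 0.78 [533.2  92.7]
wrist cap_seat [258.  234.6] 0.87 [532.3  91.9]
wrist collar_top [257.4 254.7] 0.56 [479.7 112.2]
[257.5 237.5]
[258.  136.1]
[157.5 237.2]
[357.5 237.8]
140 ['((232), (233), (224))', '((174), (139), (108))', '((165), (155), (151))', '((164), (154), (154))', '((166), (155), (155))', '((166), (153), (155))', '((238), (234), (223))', '((151), (141), (138))', '((173), (161), (160))', '((170), (158), (158))', '((161), (150), (148))', '((175), (166), (163))', '((134), (125), (125))', '((167), (156), (155))', '((252), (251), (242))', '((167), (157), (154))', '((224), (153), (93))', '((234), (165), (100))', '((237), (170), (103))', '((234), (164), (101))']
170 ['((164), (151), (151))', '((164), (153), (151))', '((167), (155), (153))', '((166), (154), (153))', '((163), (153), (151))', '((161), (153), (150))', '((164), (153), (153))', '((166), (155), (153))', '((163), (151), (151))', '((166), (155), (152))', '((166), (155), (153))', '((169), (158), (156))', '((169), (157), (157))', '((16
[... 735 characters left out ...]
))', '((153), (141), (142))', '((163), (152), (150))', '((164), (153), (151))', '((164), (153), (151))', '((166), (154), (152))', '((101), (92), (91))', '((47), (47), (45))', '((46), (44), (44))', '((51), (48), (48))', '((166), (153), (150))', '((165), (154), (154))', '((163), (152), (150))', '((165), (155), (155))', '((169), (156), (157))', '((226), (156), (95))', '((199), (134), (81))', '((233), (166), (100))']
top cap_grip [235.8 183.4] 0.62 [547.3  87.6]
top cap_seat [237.5 184.3] 0.46 [549.5  83.2]
side cap_grip [240.5 149.5] 0.68 [533.8  90.9]
side cap_seat [242.1 156.1] 0.79 [536.6  86.3]
side collar_top [239.1 171.8] 0.67 [528.5  93.6]
side fence_unit [234.8 198.3] 0.78 [534.  127.3]
```

The cap hangs at about (532.8, 92.3) against the well at (533.2, 91.6), well within tolerance. I'll lower gently.

>>> carry_out --moves '[[[0,0,-0.05,0,0,0],[0,0,-0.1,0,0,0],[0,0,-0.13,0,0,0],[0,0,-0.15,0,0,0],[0,0,-0.155,0,0,0]]]'

```text
t: 14.3
tool_pos: [532.7, 91.6, 146.9]
tcp_rot: [0.0, 0.983, -0.182, -0.001]
wrist_force: [0.1, -0.4, -0.8]
opening: 0.218
gripper_force: 59.5
```

>>> carry_out --moves '[[[0,0,-0.004,0,0,0],[0,0,-0.008,0,0,0],[0,0,-0.012,0,0,0],[0,0,-0.015,0,0,0],[0,0,-0.016,0,0,0]]]'

```text
t: 14.8
tool_pos: [533.2, 91.5, 141.4]
tcp_rot: [-0.0, 0.983, -0.182, 0.0]
wrist_force: [-0.6, 0.3, -1.6]
opening: 0.219
gripper_force: 59.5
```

>>> carry_out --moves '[[[0,0,-0.002,0,0,0],[0,0,-0.004,0,0,0],[0,0,-0.004,0,0,0]]]'

```text
t: 15.1
tool_pos: [533.3, 91.5, 140.2]
tcp_rot: [-0.0, 0.983, -0.182, 0.0]
wrist_force: [-1.0, -0.0, 3.1]
opening: 0.221
gripper_force: 59.8
```

First contact came (Fz +3 N) exactly at the expected seating height of 139.7. I'll release and retreat straight up.

>>> carry_out --moves '[[[0,0,-0.001,0,0,0],[0,0,-0.001,0,0,0],[0,0,-0.001,0,0,0],[0,0,-0.001,0,0,0],[0,0,-0.001,0,0,0]]]' --grip 0

```text
t: 15.6
tool_pos: [533.2, 91.6, 139.3]
tcp_rot: [0.0, 0.983, -0.182, 0.0]
wrist_force: [-0.3, 0.3, -1.0]
opening: 0.498
gripper_force: 0.0
```

>>> carry_out --moves '[[[0,0,0.05,0,0,0],[0,0,0.14,0,0,0],[0,0,0.24,0,0,0],[0,0,0.35,0,0,0],[0,0,0.4,0,0,0]]]'

```text
t: 16.1
tool_pos: [534.7, 91.5, 304.4]
tcp_rot: [-0.001, 0.983, -0.182, 0.004]
wrist_force: [-0.1, 0.4, 0.2]
opening: 0.501
gripper_force: 0.0
```

```bash
cat > fin.py <<'E'
from h import *
from scipy.optimize import minimize
c=cam('wrist'); im=c[0].astype(int); o=ctrl.get_obs(); print('t',o['t'],o['tool_pos'].round(1),'open',o['opening'].round(2),o['wrist_force'])
for k,z in(('cap_grip',183),('cap_seat',156),('rain_cap',142)):
    for d in ctrl.place_of('wrist',k)[:2]: print(k,d['at'],round(d['score'],2),on_z(d['at'],*c[1:],z).round(1))
b=(im.max(2)<60); e=proj([533,91.5,175],*c[1:])
n,l,s,ce=cv2.connectedComponentsWithStats(b.astype(np.uint8)); i=min([i for i in range(1,n) if s[i,4]>150],key=lambda i:np.hypot(*(ce[i]-e))); b=l==i; print(s[i],ce[i],e)
def bar(x):
    u=np.array([np.cos(x[2]),np.sin(x[2])]);v=np.array([-u[1],u[0]])
    h=cv2.convexHull(np.array([proj([*(np.array(x[:2])+a*32*u+q*10*v),z],*c[1:]) for a in(-1,1) for q in(-1,1) for z in(x[3]+19,x[3]+44)],np.float32))
    k=np.zeros(b.shape,np.uint8); cv2.fillConvexPoly(k,np.round(h*16).astype(np.int32),1,shift=4); return k>0
for z in(134,138,142,146,150):
    x0=[533,91.5,-.37]
    r=minimize(lambda x:(bar([*x,z])^b).sum(),x0,method='Nelder-Mead',options=dict(initial_simplex=[x0,[537,91.5,-.37],[533,95.5,-.37],[533,91.5,-.3]])); print(z,r.x.round(2),r.fun,b.sum())
E
python3 fin.py
```

```text
Traceback (most recent call last):
  File "fin.py", line 3, in <module>
    c=cam('wrist'); im=c[0].astype(int); o=ctrl.get_obs(); print('t',o['t'],o['tool_pos'].round(1),'open',o['opening'].round(2),o['wrist_force'])
                                                                                                          ^^^^^^^^^^^^^^^^^^
AttributeError: 'float' object has no attribute 'round'
```

```bash
sed -i "s/o\['opening'\].round(2)/o['opening']/" fin.py; python3 fin.py
```

```text
t 16.2 [535.1  91.5 303.8] open 0.5054654691836746 [-0.27181184  0.2034159   0.74757818]
cap_grip [396.8, 225.4] 0.89 [423.  -41.4 183. ]
cap_grip [259.9, 180.3] 0.67 [532.2  90.3 183. ]
cap_seat [390.7, 217.1] 0.82 [420.3 -46.3 156. ]
cap_seat [256.7, 176.6] 0.77 [531.1  94.7 156. ]
rain_cap [256.7, 171.8] 0.88 [533.6  93.8 142. ]
rain_cap [386.5, 214.9] 0.88 [417.3 -46.6 142. ]
[249 149  18  57 994] [257.46076459 177.01911469] [258.6314285  178.19497064]
134 [ 5.3314e+02  9.2730e+01 -3.6000e-01] 56.0 994
138 [ 5.3374e+02  9.2550e+01 -3.7000e-01] 92.0 994
142 [ 5.3516e+02  9.1980e+01 -3.7000e-01] 120.0 994
146 [ 5.3393e+02  9.2370e+01 -3.7000e-01] 132.0 994
150 [ 5.3437e+02  9.2080e+01 -3.7000e-01] 163.0 994
```

The cap fits at (533.5, 92.3) with its rim at about 142 mm or below, so it is seated and centred within 2 mm. The robot is clear. Handing in.

```bash
python3 -c "
from bench import ctrl
print(ctrl.sign_off())"
```

```text
the job is handed in; nothing more can be done
None
```

The selector measured 1.405 rad (two-dot mark is 1.4), and the grey rain cap was set down on the collar, seated within about 2 mm of centre by my last measurements; the job is handed in, but sign-off returned no verdict.

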